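Feed burnishing balls and hold the sprung gate at half

TASK

Tip all four brass balls from the green scoop into the plywood feed hopper while its gate is shut, and set the empty scoop back down flat on the bench, clear of the hopper. Then push the red knob against its spring to slide the gate to half travel (pointer at the red mark), never letting it run fully open, so that all four balls run out into the hopper's catch tray, and finish while still holding the gate there with the fingers. Leave everything else on the bench alone.

Things in the scene. Friction and masses are not known exactly. Their poses are not given: they have to be found in the camera images.
- hopper: Plywood feed hopper fixed to the bench: open-topped box 166 x 166, rim 185 high, walls 8 thick. Origin at bench level under the box's centre, z up. Its white inner floor slopes down (23 deg) to the outlet wall on the +x side and (10 deg) to -y. The outlet, 100 wide, sill 42 high, at the -y end of the +x wall, is closed by the steel gate.
- hopper_mouth (a point): Centre of the hopper's open mouth (150 x 150 inside), at rim height (185).
- catch_tray (a point): Centre of the floor of the catch tray, part of the hopper on its +x side: blue floor 6 thick, inside 119 (hopper x) by 154 (y), walls 55 high. With the gate at half travel all balls roll out into it by themselves within about a second.
- rail_end (a point): Free end of the aluminium guide rail that runs out 172 from the hopper's -y side at hopper x = 98, y = -255 mm: 44 wide, top 104 high (this point), on a steel leg.
- gate (a joint): Opening of the sprung gate, m: 0 shut, 0.100 fully open, 0.050 half travel (red pointer at the red mark). It slides along the hopper's +y: push the knob towards the hopper box to open. The spring always pulls it shut: 3.5 N to start it, 8.5 N at half travel, 13.5 N fully open. Let go, it snaps shut.
- gate_knob (a point): Point to grip or push on the gate's knob, moving with the gate: a red upright post 20 dia, standing free from 117 to 170 high; this point is on its axis, 150 high. Shut, it is at x = 88, y = -193 mm in the hopper's frame (110 from the hopper's side wall); at half travel y = -143.
- half_mark (a point): Red mark across the top of the guide rail at half travel, at hopper x = 110, y = -143 mm; the red pointer on the gate is level with the knob's axis. Black marks 50 mm to either side show shut and fully open.
- scoop: Green scoop tray, loose, about 0.18 kg: 127 long (x from -62 to 66), 90 wide (y), side and back walls 34 high. Origin at its underside, below the handle; z up. The -x end is the pouring lip: no wall, the floor (4 thick) ramps up at 16 deg over the last 32 mm to 13 high. Balls run out when tipped lip down by 35 to 50 deg.
- scoop_handle (a point): Middle of the scoop's fixed wooden bridge handle: a bar along the scoop's y, 12 thick (x), 20 tall (54 to 74 above the scoop's underside), 78 clear between its two posts; this point is at its centre, 64 above the underside. Grip it from above, closing along the scoop's x.
- ball0_center (a point): Centre of a brass burnishing ball, 18 dia, 26 g; starts loose in the scoop.
- ball1_center (a point): Centre of a brass burnishing ball, 18 dia, 26 g; starts loose in the scoop.
- ball2_center (a point): Centre of a brass burnishing ball, 18 dia, 26 g; starts loose in the scoop.
- ball3_center (a point): Centre of a brass burnishing ball, 18 dia, 26 g; starts loose in the scoop.
- tool_pot: Bystander: aluminium pot of engraving tools, 72 dia x 100 tall, tools stick up to 175; origin under its centre. Leave alone.
- hammer: Bystander: small hammer lying on the bench, 200 long; origin under its middle. Leave alone.
- clear_box: Bystander: clear plastic box 80 x 60 x 30; origin under its centre. Leave alone.
- jar: Bystander: closed jar 60 dia x 70 tall; origin under its centre. Leave alone.
- wood_block: Bystander: pale wooden block 100 x 50 x 40; origin under its centre. Leave alone.
- brush: Bystander: bench brush lying down, 170 long; origin under its middle. Leave alone.
Not all that is in view belongs to the job. What is shaped like the scoop but pink is not meant.

How it is judged:
By the outcome, as a careful person would: the job done as asked, in the order asked, and still so for the second after the job is handed in, while the arm keeps its last pose, push and grip.
It also fails if it takes over 72 s, if anything falls off the work surface, if the arm or the gripper's body presses on something with over 40 N, if the wrist force passes 120 N, or if a joint passes its speed limit or range.

ROBOT

A 7-joint arm with a two-finger parallel gripper is mounted at the origin on the work surface. World frame = base frame: x ahead of the robot, y to its left, z up, the work surface at z = 0. Lengths are in m, angles in rad, forces in N, time in s.
With the tool pointing down it reaches from about 0.425 to 0.925 m from the base axis. Payload 6.8 kg.
Tool frame: the origin (TCP) lies midway between the tips of the shut fingers; the grasp point (between the pads) lies 19 mm behind it; z points along the fingers, y is the line along which they close (so a half turn about z gives the same grasp; the last joint's range is limited). The gripper opens to 85 mm and grips with 20 to 120 N. Pads are 22 mm wide; open, the fingers measure 114 mm over their backs; the gripper's body (76 mm by 85 mm) begins 54 mm behind the grasp point. The pads swing forward as they close: fully open they stand 13 mm farther back than shut.
Start: joints at [-1.442, 0.477, 0.022, 1.555, -0.011, 1.109, -0.083], TCP at [0.158, 0.656, 0.231] pointing down, gripper open.
Joint ranges: [-2.96, 2.96], [-0.34, 2.1], [-1.41, 1.46], [0.24, 2.44], [-1.37, 4.51], [0.17, 1.92], [-2.96, 2.96]. Speed limits (rad/s): [2.39, 2.39, 3.14, 3.14, 3.14, 3.14, 3.14].

INTERFACE

Orientations are given as a unit quaternion [w, x, y, z].
In Python, from station import bot, imaging gives the robot as it stands.
- The arm moves only by the tool move_arm, never from a script. Its argument "commands" is a list that holds one entry, the list of rows, each a list of 7 numbers: the shift along the tool's x, y, z in m, then the turn, a rotation vector about the tool's x, y, z in degrees, then the finger opening in m, from 0 to 0.0854. In form: [[[x, y, z, rx, ry, rz, grip], ...]]. A call has 1 to 20 rows; each row shifts and turns the commanded pose from where the row before left it, along the tool's axes as they then stand; what a row does not reach is not made up. A row lasts 1/8 s, in which the tool goes at most 62.5 mm and 10.7 degrees, less where a joint would pass 70% of its speed; a pose out of reach is approached as far as the arm can. A call is refused whole if a number of a shift passes 0.0625 or a number of a turn 10.7, either way. A call with a gripper value outside its range is refused whole. The fingers move at their own pace and stop on an object; "squeeze" is the grip in N (left out, the last holds). Time passes only in rows, so rows that do not move let the fingers close. It gives the time, the measured TCP pose, the force, the opening and the grip force at its end, in the units of the state.
- bot.get_obs(): the state, without advancing time (a new reading comes with each control period).
- imaging.read_camera(name): name is "side" or "top" or "wrist"; returns the picture (480x640x3 uint8, red, green, blue); there is no depth.
- imaging.calibration(name): a dict with "intrinsics" (3x3 intrinsics, pixels), "extrinsics" (4x4, takes a point from camera to world coordinates); the wrist camera has in their place "mount" (4x4, takes a point from camera to tool coordinates, whose origin is the TCP and whose axes are the flange's). Camera axes: x right, y down, z forward; pixel columns grow to the right and rows downward; lengths in m; the calibration is good to about 2 mm. The wrist camera is an equidistant fisheye: a pixel r from the principal point sees the ray r / f radians off the axis. A picture is of the moment at which its call begins: read the wrist's pose just before it. calibration takes no time and is no camera call.
- bot.hand_in(): hands the job in; it is judged then, once.
The state is a dict: "t": time; "q": joint angles; "joint_vel": joint speeds; "joint_torque": joint torques, N m; "eef_pos": TCP position; "tool_rot": TCP orientation; "contact_force": force on the tool from outside, world axes, zero at the start; "torque": the same for the moment, N m; "gripper_width": opening from 0.0 (shut) to 1.0 (fully open); "grasp_force": force on a finger pad.
Only numpy, scipy, OpenCV 4.12 (cv2) and the standard library are available. Lean on these libraries where they do the work, as an engineer would, in place of code of your own. Each camera call takes 0.05 s, during which the arm holds its last target. There are 200 camera calls.

## Working session

There is one attempt and no reset: what is moved stays moved. The work goes in short steps, Python scripts to look and compute and a tool call to move; the robot and the scene stay as the last step left them, time stands still between calls to the robot, and variables do not carry over. Pictures are saved under pics/ and viewed, at most 13 in all, crops included, and the job is handed in when it is done.

Besides the shell and the picture viewer there is one more tool, called after ">>>" as name(argument=value, ...) on one line, values as JSON. move_arm: Moves the arm, as the interface text tells. Its arguments: {"type":"object","properties":{"commands":{"type":"array","items":{"type":"array","items":{"type":"array","items":{"type":"number"}}}},"squeeze":{"type":"number"}},"required":["commands"]}

```bash
mkdir -p pics
cat > h.py <<'E'
import numpy as np, cv2
from station import bot, imaging
def save(name,fn):
    im=imaging.read_camera(name); cv2.imwrite('pics/'+fn,im[:,:,::-1]); return im
def hit(cam,u,v,z):
    c=imaging.calibration(cam); K=np.array(c['intrinsics']);T=np.array(c['extrinsics'])
    d=T[:3,:3]@np.linalg.solve(K,[u,v,1]); o=T[:3,3]
    return o+d*(z-o[2])/d[2]
def proj(cam,p):
    c=imaging.calibration(cam); K=np.array(c['intrinsics']);T=np.linalg.inv(np.array(c['extrinsics']))
    q=K@(T[:3,:3]@np.array(p)+T[:3,3]); return q[:2]/q[2]
E
python3 - <<'E'
from h import *
save('top','t0.png');save('side','s0.png')
for k in ('top','side','wrist'):
    print(k,imaging.calibration(k))
o=bot.get_obs();print(o['t'],o['eef_pos'],o['tool_rot'],o['gripper_width'])
E
```

```text
top {'intrinsics': array([[549.93736935,   0.        , 324.97347724],
       [  0.        , 549.93736935, 237.74373396],
       [  0.        ,   0.        ,   1.        ]]), 'extrinsics': array([[-0.0133301 , -0.99099272,  0.13325066,  0.29315245],
       [-0.99983106,  0.01152355, -0.01431962, -0.00964513],
       [ 0.01265512, -0.13341903, -0.99097892,  1.83162828],
       [ 0.        ,  0.        ,  0.        ,  1.        ]])}
side {'intrinsics': array([[606.86467613,   0.        , 320.27100424],
       [  0.        , 606.86467613, 233.1806149 ],
       [  0.        ,   0.        ,   1.        ]]), 'extrinsics': array([[ 0.97604845, -0.15062914,  0.15697224,  0.28013643],
       [-0.21743317, -0.69939223,  0.68086219, -1.00538074],
       [ 0.00722748, -0.69868546, -0.71539248,  1.16943028],
       [ 0.        ,  0.        ,  0.        ,  1.        ]])}
wrist {'intrinsics': array([[371.64829954,   0.        , 324.39959586],
       [  0.        , 371.64829954, 238.1542306 ],
       [  0.        ,   0.        ,   1.        ]]), 'mount': array([[ 1.21708972e-03, -9.53442350e-01, -3.01572884e-01,
         7.65703494e-02],
       [ 9.99999259e-01,  1.15666037e-03,  3.78946016e-04,
         8.33238889e-04],
       [-1.24857765e-05, -3.01573122e-01,  9.53443051e-01,
        -1.43348849e-01],
       [ 0.00000000e+00,  0.00000000e+00,  0.00000000e+00,
         1.00000000e+00]])}
0.1 [0.158216   0.65563932 0.23040969] [-2.33858130e-05  1.18072818e-01  9.93004579e-01 -8.46072157e-04] 1.0002967706512502
```

View pics/t0.png

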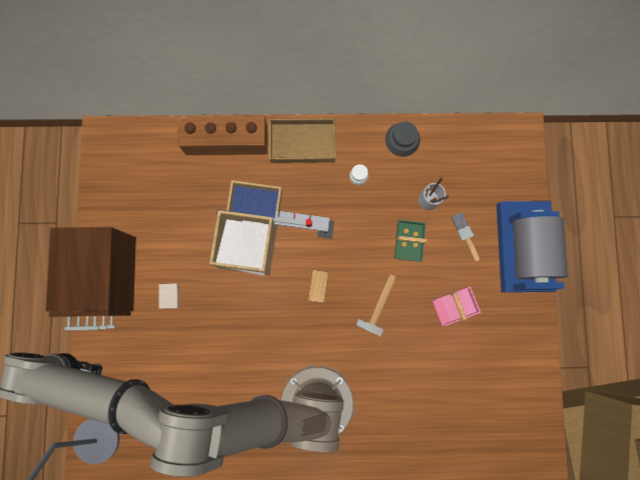

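View pics/s0.png

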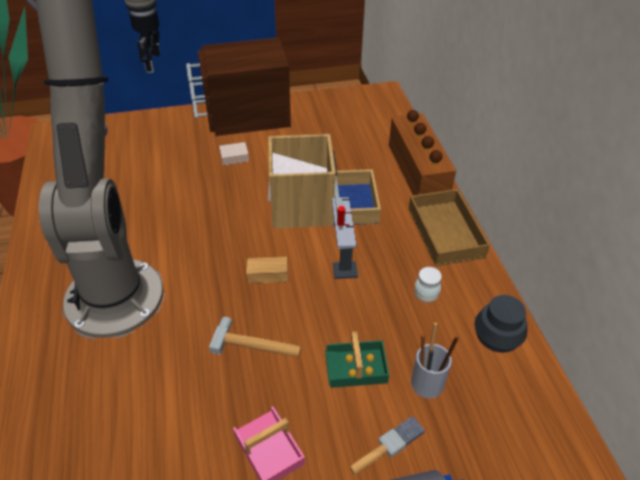

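The top view has the hopper box at about (242,242), its blue tray at (254,198), the rail running right to (325,224) and the knob at (309,222). There are two candidate scoops: green at top (410,241) and side (357,362), and pink at top (457,306) and side (268,444). Green with four balls fits the description; I'll confirm it in a crop.

Run:
```python
import cv2,numpy as np
t=cv2.imread('pics/t0.png');s=cv2.imread('pics/s0.png')
a=cv2.resize(t[175:275,205:335],None,fx=3,fy=3,interpolation=2)   #390x300
b=cv2.resize(t[215:265,390:430],None,fx=6,fy=6,interpolation=2)  #240x300
c=cv2.resize(s[320:395,315:400],None,fx=4,fy=4,interpolation=2) #340x300
d=cv2.resize(s[125:280,260:390],None,fx=1.93,fy=1.93,interpolation=2)
im=np.zeros((600,800,3),np.uint8)
im[:300,:390]=a;im[:300,400:640]=b;im[300:600,:340]=c;im[300:300+d.shape[0],400:400+d.shape[1]]=d
cv2.imwrite('pics/c0.png',im)
```

```text
(no output)
```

View pics/c0.png

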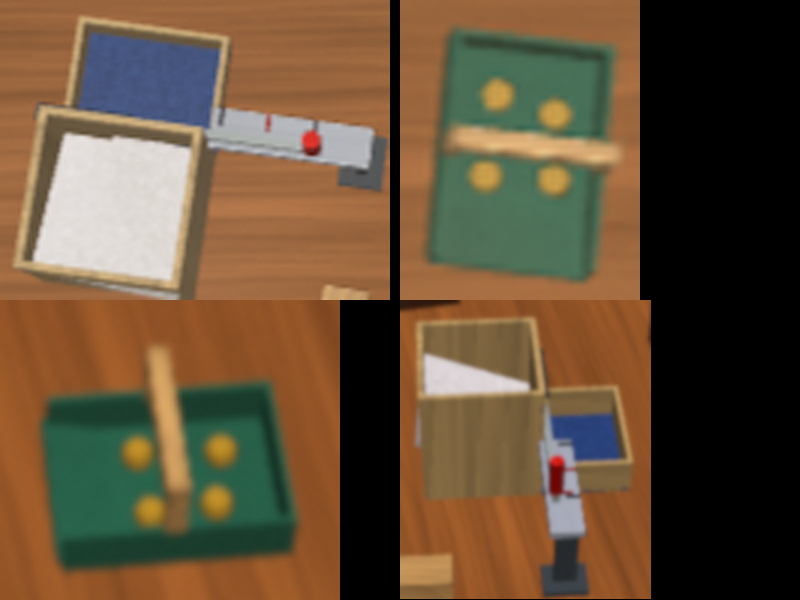

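Run:
```python
from h import *
A=lambda x,y:(205+x/3,175+y/3); B=lambda x,y:(390+(x-400)/6,215+y/6); S=lambda x,y:(315+x/4,320+(y-300)/4)
c=[hit('top',*A(*p),.185) for p in((40,107),(203,128),(180,287),(17,265))]
print('rim',np.round(c,4)); print([np.linalg.norm(c[i]-c[i-1]) for i in range(4)])
m=np.mean(c,0);ex=(c[0]-c[3]+c[1]-c[2])/2;yaw=np.arctan2(ex[1],ex[0])
ey=(c[0]-c[1]+c[3]-c[2])/2; print('hopper',m,np.degrees(yaw),np.degrees(np.arctan2(-ey[0],ey[1])))
k=hit('top',*A(311,134),.17);print('knob',k); 
yw=(yaw+np.arctan2(-ey[0],ey[1]))/2
R=np.array([[np.cos(yw),-np.sin(yw)],[np.sin(yw),np.cos(yw)]])
print('knob in hopper',R.T@(k[:2]-m[:2]))
print('rail end pred', m[:2]+R@[98,-255]@np.eye(2)/1 if 0 else m[:2]+R@np.array([.098,-.255]), hit('top',*A(375,147),.104))
h=[hit('top',*B(*p),.074) for p in((450,137),(617,154))]
d=h[0]-h[1];print('handle',h,np.mean(h,0),np.linalg.norm(d),'yaw',np.degrees(np.arctan2(-d[0],d[1])))
g=[hit('top',*B(*p),.034) for p in((453,30),(614,47))]; l=[hit('top',*B(*p),.013) for p in((430,262),(590,278))]
print('back',g,'lip',l,'centre',np.mean(g+l,0)); e=np.mean(g,0)-np.mean(l,0);print('yaw',np.degrees(np.arctan2(e[1],e[0])),np.linalg.norm(e))
a=np.mean(h,0);print('side proj of handle ctr',proj('side',a),'knob',proj('side',k))
hs=[hit('side',*S(*p),.074) for p in((158,347),(178,488))];print('side handle',hs,np.mean(hs,0))
o=bot.get_obs();print(o['t'])
```

```text
rim [[0.6012 0.289  0.185 ]
 [0.5778 0.1244 0.185 ]
 [0.4172 0.1474 0.185 ]
 [0.4412 0.3099 0.185 ]]
[np.float64(0.16134830185609353), np.float64(0.16629011431897056), np.float64(0.16225501832727754), np.float64(0.16427994332817678)]
hopper [0.50937676 0.21767665 0.185     ] -7.802218193093718 -8.23915132513742
knob [0.57299672 0.01552202 0.17      ]
knob in hopper [ 0.09120437 -0.19130018]
rail end pred [ 0.5708378  -0.04850288] [ 0.56938148 -0.05118789  0.104     ]
handle [array([ 0.52644167, -0.272037  ,  0.074     ]), array([ 0.51616162, -0.36181741,  0.074     ])] [ 0.52130165 -0.31692721  0.074     ] 0.09036703525899199 yaw -6.532037577301365
back [array([ 0.59142911, -0.28153146,  0.034     ]), array([ 0.58090348, -0.37043295,  0.034     ])] lip [array([ 0.46478425, -0.26786137,  0.013     ]), array([ 0.45480874, -0.35641128,  0.013     ])] centre [ 0.5229814  -0.31905926  0.0235    ]
yaw -6.2527483518180365 0.1288488857880429
side proj of handle ctr [356.85383187 349.60718329] knob [343.87970809 208.2411038 ]
side handle [array([ 0.52813304, -0.27153952,  0.074     ]), array([ 0.51567614, -0.35922942,  0.074     ])] [ 0.52190459 -0.31538447  0.074     ]
0.1
```

The crop confirms it: the green scoop holds four brass balls, its lip faces the robot, and the handle is at (0.521,-0.317) with yaw about -6.4°. The knob measures (91,-191) mm in the hopper frame, against the stated (88,-193). Next I rise, turn, and go over the hopper to test the tilt with an empty hand.

>>> move_arm(commands=[[[0,0,-0.0225,0,0,10.35,0.0854],[0,0,-0.0225,0,0,10.35,0.0854],[0,0,-0.0225,0,0,10.35,0.0854],[0,0,-0.0225,0,0,10.35,0.0854],[0,0,-0.0225,0,0,10.35,0.0854],[0,0,-0.0225,0,0,10.35,0.0854],[0,0,-0.0225,0,0,10.35,0.0854],[0,0,-0.0225,0,0,10.35,0.0854],[-0.0395,0.0434,0,0,0,0,0.0854],[-0.0395,0.0434,0,0,0,0,0.0854],[-0.0395,0.0434,0,0,0,0,0.0854],[-0.0395,0.0434,0,0,0,0,0.0854],[-0.0395,0.0434,0,0,0,0,0.0854],[-0.0395,0.0434,0,0,0,0,0.0854],[-0.0395,0.0434,0,0,0,0,0.0854],[-0.0395,0.0434,0,0,0,0,0.0854],[-0.0395,0.0434,0,0,0,0,0.0854],[-0.0395,0.0434,0,0,0,0,0.0854]]])

```text
t: 2.35
eef_pos: [0.5466, 0.214, 0.4111]
tool_rot: [-0.0, 0.745, 0.667, -0.0]
contact_force: [1.0, 1.2, -0.0]
gripper_width: 1.0
grasp_force: 0.0
```

Run:
```python
from h import *
o=bot.get_obs();print(o['t'],o['q'],o['eef_pos'],o['tool_rot'])
```

```text
2.35 [-0.98709555  0.23832002  0.64056565  1.55006771 -0.14399246  1.4012499
 -0.44636409] [0.54658391 0.21400647 0.41108071] [-2.28476292e-04  7.45130498e-01  6.66918645e-01 -9.94745738e-05]
```

>>> move_arm(commands=[[[0,0,0.06,0,0,0,0.0854],[0,0,0.06,0,0,0,0.0854],[0,0,0,-10,0,0,0.0854],[0,0,0,-10,0,0,0.0854],[0,0,0,-10,0,0,0.0854],[0,0,0,-10,0,0,0.0854],[0,0,0,-8,0,0,0.0854],[0,0,0,0,0,0,0.0854]]])

```text
t: 3.35
eef_pos: [0.5449, 0.208, 0.2882]
tool_rot: [0.272, 0.7, 0.622, 0.224]
contact_force: [0.3, 0.1, -0.1]
gripper_width: 1.003
grasp_force: 0.0
```

Run:
```python
from h import *
from scipy.spatial.transform import Rotation as R
o=bot.get_obs();print(o['t'],o['q'],o['eef_pos']);print(R.from_quat(o['tool_rot'],scalar_first=True).as_matrix().round(3))
```

```text
3.35 [-1.4505222   0.04554423  0.70669003  2.21178013  0.96531303  0.64358479
 -1.59440958] [0.54492972 0.20800368 0.28820874]
[[ 0.127  0.748  0.652]
 [ 0.992 -0.08  -0.101]
 [-0.024  0.659 -0.752]]
```

>>> move_arm(commands=[[[0,0,-0.02,10,0,0,0.0854],[0,0,-0.02,10,0,0,0.0854],[0,0,-0.02,10,0,0,0.0854],[0,0,-0.02,10,0,0,0.0854],[0,0,0,1.5,0,0,0.0854],[-0.052,0.003,0,0,0,0,0.0854],[-0.052,0.003,0,0,0,0,0.0854],[-0.052,0.003,0,0,0,0,0.0854],[-0.052,0.003,0,0,0,0,0.0854],[-0.052,0.003,0,0,0,0,0.0854],[-0.052,0.003,0,0,0,0,0.0854],[-0.052,0.003,0,0,0,0,0.0854],[-0.052,0.003,0,0,0,0,0.0854],[-0.052,0.003,0,0,0,0,0.0854]]])

```text
t: 5.1
eef_pos: [0.4755, -0.2581, 0.3687]
tool_rot: [0.042, 0.754, 0.655, 0.016]
contact_force: [0.6, 0.5, 0.7]
gripper_width: 0.998
grasp_force: 0.0
```

```bash
cat >> h.py <<'E'
from scipy.spatial.transform import Rotation as R
def yawtilt(yaw,tilt):  # tool y at azimuth yaw (deg), then lip-down tilt about tool x
    y=np.radians(yaw); Y=np.array([np.cos(y),np.sin(y),0]); X=np.array([-np.sin(y),np.cos(y),0])
    return R.from_matrix(np.c_[X,Y,[0,0,-1]])*R.from_rotvec([-tilt,0,0],degrees=True)
def togo(p,Rt):
    o=bot.get_obs(); Rc=R.from_quat(o['tool_rot'],scalar_first=True)
    print('t',o['t'],'pos',np.round(o['eef_pos'],4),'shift',np.round(Rc.inv().apply(np.array(p)-o['eef_pos']),4),'turn',np.round((Rc.inv()*Rt).as_rotvec(degrees=True),2),'q',np.round(o['q'],2),'F',np.round(o['contact_force'],1))
E
python3 - <<'E'
from h import *
togo([.5215,-.317,.18],yawtilt(-6.4,0))
print('pot',hit('top',432,195,.1),hit('side',430,372,.08))
E
```

```text
t 5.1 pos [ 0.4755 -0.2581  0.3687] shift [-0.046   0.0378  0.1941] turn [ 4.76  1.82 -1.63] q [-0.69  0.16  1.24  1.8  -0.17  1.2   0.45] F [0.6 0.5 0.7]
pot [ 0.66081367 -0.38105446  0.1       ] [ 0.65287294 -0.40505638  0.08      ]
```

>>> move_arm(commands=[[[-0.0155,0.0126,0.03,4.76,1.82,-1.63,0.0854],[-0.0155,0.0126,0.05,0,0,0,0.0854],[-0.0155,0.0126,0.05,0,0,0,0.0854],[0,0,0.05,0,0,0,0.0854],[0,0,0,0,0,0,0.0854]]])

```text
t: 5.72
eef_pos: [0.5066, -0.3082, 0.1876]
tool_rot: [-0.003, 0.747, 0.665, -0.003]
contact_force: [0.8, -0.3, 0.5]
gripper_width: 1.001
grasp_force: 0.0
```

Run:
```python
from h import *
togo([.5215,-.317,.045],yawtilt(-6.4,0))
save('wrist','w0.png')
```

```text
t 5.725 pos [ 0.5066 -0.3082  0.1876] shift [-0.0068  0.0169  0.1425] turn [-0.44  0.05 -0.22] q [-0.25  0.57  0.97  1.84 -0.54  1.03  0.83] F [ 0.8 -0.3  0.5]
```

View pics/w0.png

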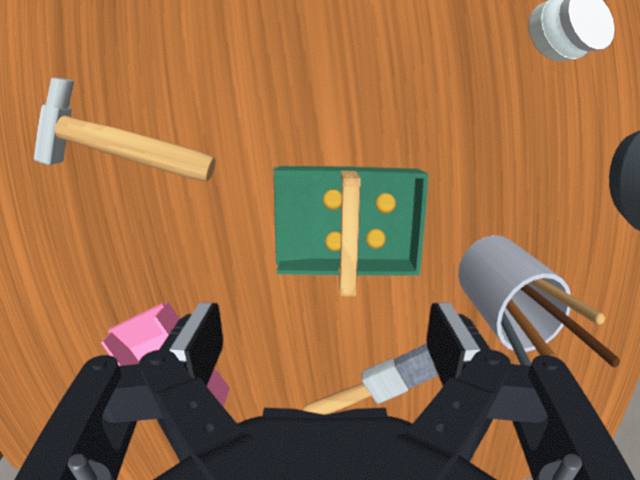

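The wrist view shows the handle bar from (350,175) to (348,293), all four balls in the scoop, and the pot well to the right. I'll locate the handle from this image.

```bash
cat >> h.py <<'E'
def whit(u,v,z,o=None):
    o=o or bot.get_obs(); c=imaging.calibration('wrist');K=c['intrinsics'];M=c['mount']
    x=(u-K[0,2])/K[0,0];y=(v-K[1,2])/K[1,1];r=np.hypot(x,y)+1e-12
    d=np.array([np.sin(r)*x/r,np.sin(r)*y/r,np.cos(r)])
    Rc=R.from_quat(o['tool_rot'],scalar_first=True)
    d=Rc.apply(M[:3,:3]@d);p=Rc.apply(M[:3,3])+o['eef_pos']
    return p+d*(z-p[2])/d[2]
E
python3 - <<'E'
from h import *
a=whit(350,175,.074);b=whit(348,293,.074);d=a-b
print(a,b,(a+b)/2,np.linalg.norm(d),np.degrees(np.arctan2(-d[0],d[1])))
togo([*((a+b)/2)[:2],.045],yawtilt(-6.4,0))
E
```

```text
[ 0.53092231 -0.26977313  0.074     ] [ 0.52081931 -0.36047827  0.074     ] [ 0.52587081 -0.3151257   0.074     ] 0.09126604828412849 -6.355574524103838
t 5.775 pos [ 0.5079 -0.3094  0.1905] shift [-0.0032  0.019   0.1454] turn [-0.2   0.16 -0.23] q [-0.25  0.56  0.98  1.84 -0.54  1.03  0.82] F [ 1.1 -0.4  0.6]
```

>>> move_arm(commands=[[[-0.002,0.008,0.01,0,0,0,0.0854],[-0.002,0.008,0.02,0,0,0,0.0854],[0,0,0.03,0,0,0,0.0854],[0,0,0.03,0,0,0,0.0854],[0,0,0.03,0,0,0,0.0854],[0,0,0.02,0,0,0,0.0854],[0,0,0,0,0,0,0.0854],[0,0,0,0,0,0,0.0854]]])

```text
t: 6.78
eef_pos: [0.5243, -0.3168, 0.0521]
tool_rot: [0.001, 0.747, 0.665, -0.002]
contact_force: [0.1, 0.3, -0.1]
gripper_width: 0.998
grasp_force: 0.0
```

Run:
```python
from h import *
togo([.5235,-.316,.045],yawtilt(-6.4,0))
```

```text
t 6.775 pos [ 0.5243 -0.3168  0.0521] shift [ 0.0007 -0.0008  0.0071] turn [-0.02  0.26 -0.25] q [-0.12  0.75  0.79  1.88 -0.72  0.82  0.94] F [ 0.1  0.3 -0.1]
```

>>> move_arm(commands=[[[0,-0.0008,0.007,0,0,0,0.0854],[0,0,0,0,0,0,0.04],[0,0,0,0,0,0,0.02],[0,0,0,0,0,0,0.0],[0,0,0,0,0,0,0.0],[0,0,0,0,0,0,0.0],[0,0,0,0,0,0,0.0],[0,0,-0.01,0,0,0,0.0],[0,0,-0.02,0,0,0,0.0],[0,0,-0.02,0,0,0,0.0],[0,0,0,0,0,0,0]]], squeeze=80)

```text
t: 8.15
eef_pos: [0.5241, -0.3168, 0.0966]
tool_rot: [0.002, 0.747, 0.665, -0.001]
contact_force: [0.7, -0.5, -3.2]
gripper_width: 0.127
grasp_force: 78.0
```

Run:
```python
from h import *
togo([.5235,-.316,.33],yawtilt(-6.4,0))
o=bot.get_obs();print(o['gripper_width'],o['grasp_force'],o['torque'])
save('wrist','w1.png')
```

```text
t 8.15 pos [ 0.5241 -0.3168  0.0966] shift [-5.000e-04 -2.000e-04 -2.334e-01] turn [ 0.11  0.29 -0.25] q [-0.15  0.69  0.85  1.87 -0.66  0.89  0.91] F [ 0.7 -0.5 -3.2]
0.12734426470900506 78.04969668388367 [-0.03068041  0.05094023 -0.04050201]
```

View pics/w1.png

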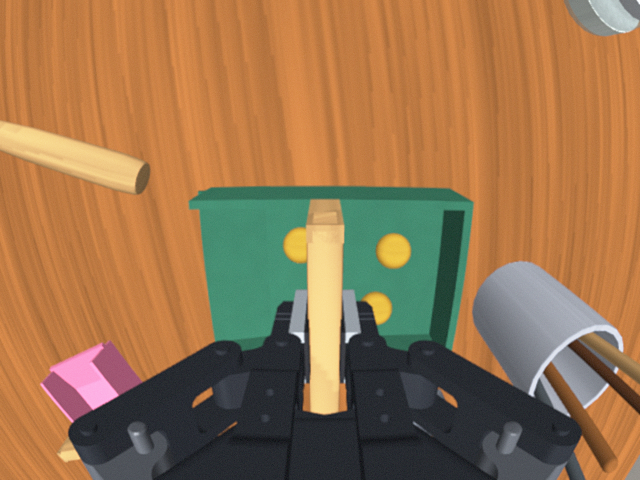

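Holding at 78 N, with the weight on the wrist; three balls are visible at (297,245), (393,250) and (377,308), and the fourth is behind the finger. Now lift and carry.

>>> move_arm(commands=[[[0,0,-0.02,0,0,0,0],[0,0,-0.035,0,0,0,0],[0,0,-0.04,0,0,0,0],[0,0,-0.04,0,0,0,0],[0,0,-0.04,0,0,0,0],[0.01,0,-0.035,0,0,0,0],[0.02,0.0,-0.02,0,0,0,0],[0.03,0.001,0,0,0,0,0],[0.04,0.001,0,0,0,0,0],[0.04,0.001,0,0,0,0,0],[0.04,0.001,0,0,0,0,0],[0.04,0.001,0,0,0,0.4,0],[0.04,0.001,0,0,0,0.4,0],[0.04,0.001,0,0,0,0.4,0],[0.04,0.001,0,0,0,0.4,0],[0.04,0.001,0,0,0,0,0],[0.04,0.001,0,0,0,0,0],[0.04,0.001,0,0,0,0,0],[0.03,0.001,0,0,0,0,0],[0,0,0,0,0,0,0]]])

```text
t: 10.7
eef_pos: [0.5978, 0.1724, 0.3219]
tool_rot: [0.001, 0.755, 0.656, -0.002]
contact_force: [-0.8, -1.1, -2.3]
gripper_width: 0.126
grasp_force: 78.2
```

```bash
cat >> h.py <<'E'
H=np.array([.509,.218]);hy=np.radians(-8);EX=np.array([np.cos(hy),np.sin(hy)]);EY=np.array([-np.sin(hy),np.cos(hy)])
def pour(th,hx,hyy,lz):
    t=np.radians(th);x=.062*np.cos(t)-.032*np.sin(t);z=.062*np.sin(t)+.032*np.cos(t)
    return [*(H+EX*(hx+x)+EY*hyy),lz+z],yawtilt(-8,th)
E
python3 - <<'E'
from h import *
for th,lz in((0,.3),(15,.24),(48,.2)): togo(*pour(th,.025,0,lz))
E
```

```text
t 10.7 pos [0.5978 0.1724 0.3219] shift [ 0.0328 -0.0073 -0.0102] turn [-0.13  0.25 -0.  ] q [-1.13  0.52  1.12  1.62 -0.47  1.31 -0.08] F [-0.8 -1.1 -2.3]
t 10.7 pos [0.5978 0.1724 0.3219] shift [ 0.0329 -0.0176  0.0349] turn [-15.13   0.25   0.03] q [-1.13  0.52  1.12  1.62 -0.47  1.31 -0.08] F [-0.8 -1.1 -2.3]
t 10.7 pos [0.5978 0.1724 0.3219] shift [ 0.033  -0.0515  0.0544] turn [-48.13   0.24   0.1 ] q [-1.13  0.52  1.12  1.62 -0.47  1.31 -0.08] F [-0.8 -1.1 -2.3]
```

>>> move_arm(commands=[[[0.011,-0.003,0,0,0,0,0],[0.011,-0.003,0,-3,0,0,0],[0.011,-0.003,0.01,-4,0,0,0],[0,-0.004,0.01,-4,0,0,0],[0,-0.005,0.015,-4,0,0,0],[0,0,0,0,0,0,0]]])

```text
t: 11.45
eef_pos: [0.5871, 0.2035, 0.2846]
tool_rot: [0.098, 0.75, 0.649, 0.082]
contact_force: [0.6, 0.0, -2.2]
gripper_width: 0.129
grasp_force: 78.5
```

Run:
```python
from h import *
for th,lz in((15,.24),(32,.2),(48,.2)): togo(*pour(th,.025,0,lz))
```

```text
t 11.45 pos [0.5871 0.2035 0.2846] shift [ 0.0035 -0.0021 -0.003 ] turn [-0.34  0.31 -0.19] q [-1.43  0.46  1.24  1.86 -0.42  0.92 -0.2 ] F [ 0.6  0.  -2.2]
t 11.45 pos [0.5871 0.2035 0.2846] shift [ 0.0035 -0.0244  0.019 ] turn [-17.34   0.34  -0.15] q [-1.43  0.46  1.24  1.86 -0.42  0.92 -0.2 ] F [ 0.6  0.  -2.2]
t 11.45 pos [0.5871 0.2035 0.2846] shift [ 0.0034 -0.0398  0.0072] turn [-33.34   0.36  -0.1 ] q [-1.43  0.46  1.24  1.86 -0.42  0.92 -0.2 ] F [ 0.6  0.  -2.2]
```

>>> move_arm(commands=[[[0.0015,-0.0042,0.003,-2.9,0,0,0],[0.001,-0.0042,0.003,-2.9,0,0,0],[0.001,-0.0042,0.003,-2.9,0,0,0],[0,-0.0042,0.003,-2.9,0,0,0],[0,-0.0042,0.003,-2.9,0,0,0],[0,-0.0042,0.003,-2.9,0,0,0],[0,-0.0011,-0.0021,-2,0,0,0],[0,-0.0011,-0.0021,-2,0,0,0],[0,-0.0011,-0.0021,-2,0,0,0],[0,-0.0011,-0.0021,-2,0,0,0],[0,-0.0011,-0.0021,-2,0,0,0],[0,-0.0011,-0.0021,-2,0,0,0],[0,-0.0011,-0.0021,-2,0,0,0],[0,-0.0011,-0.0021,-2,0,0,0],[0,0,0,0,0,0,0],[0,0,0,0,0,0,0],[0,0,0,0,0,0,0],[0,0,0,0,0,0,0]]])

```text
t: 13.7
eef_pos: [0.5567, 0.2118, 0.2675]
tool_rot: [0.311, 0.69, 0.597, 0.266]
contact_force: [0.2, -0.3, -1.4]
gripper_width: 0.127
grasp_force: 78.6
```

Run:
```python
from h import *
togo(*pour(48,.025,0,.2))
w=save('wrist','w2.png')[:,:,::-1];t=save('top','t2.png')[:,:,::-1];s=save('side','s2.png')[:,:,::-1]
im=np.zeros((600,800,3),np.uint8)
im[:300,:400]=cv2.resize(w,(400,300))
im[:300,400:800]=cv2.resize(t[165:285,200:360],(400,300))
im[300:600,:400]=cv2.resize(s[100:250,220:420],(400,300))
cv2.imwrite('pics/c2.png',im)
```

```text
t 13.7 pos [0.5567 0.2118 0.2675] shift [-0.0006 -0.0036 -0.004 ] turn [ 0.31  0.35 -0.04] q [-1.95  0.47  1.45  2.3   0.63  0.18 -1.4 ] F [ 0.2 -0.3 -1.4]
```

View pics/c2.png

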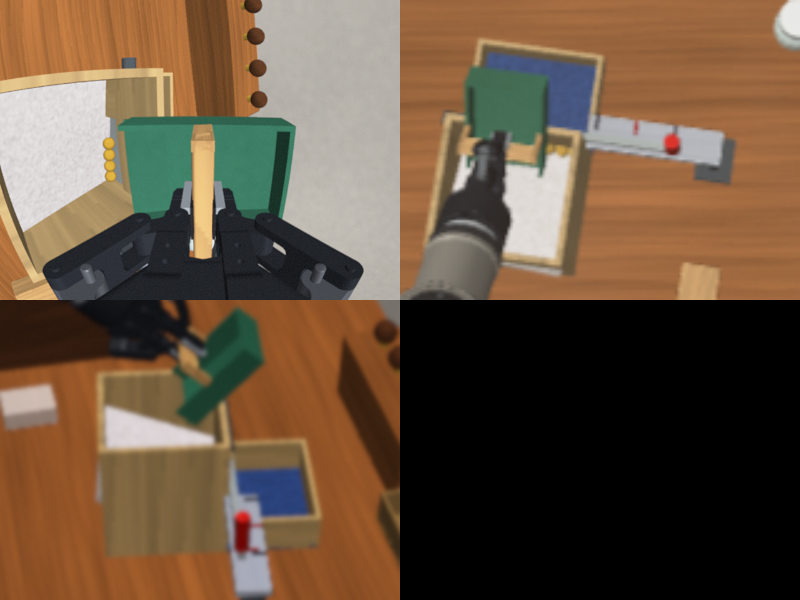

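All four balls are in the hopper, in a row at the gate at (109,145–177) in the wrist panel, and the scoop is empty. Now untilt and carry it back to where it stood.

>>> move_arm(commands=[[[0,0.009,-0.002,6,0,0,0],[0,0.009,-0.003,6,0,0,0],[0,0.009,-0.004,6,0,0,0],[0,0.008,-0.005,6,0,0,0],[0,0.008,-0.005,6,0,0,0],[0,0.007,-0.006,6,0,0,0],[0,0.006,-0.007,6,0,0,0],[0,0.005,-0.008,6,0,0,0],[0,0,-0.02,0,0,0,0],[0,0,0,0,0,0,0]]])

```text
t: 15.1
eef_pos: [0.5939, 0.2066, 0.3536]
tool_rot: [0.004, 0.756, 0.654, 0.001]
contact_force: [-0.8, 0.2, -1.9]
gripper_width: 0.123
grasp_force: 78.9
```

Run:
```python
from h import *
togo([.524,-.317,.33],yawtilt(-6.4,0))
```

```text
t 15.1 pos [0.5939 0.2066 0.3536] shift [-0.5281  0.0062  0.0254] turn [ 0.42  0.2  -1.9 ] q [-1.02  0.39  0.81  1.56 -0.28  1.32 -0.32] F [-0.8  0.2 -1.9]
```

>>> move_arm(commands=[[[-0.03,0.0,0,0,0,0,0],[-0.045,0.0005,0,0,0,0,0],[-0.045,0.0005,0,0,0,0,0],[-0.045,0.0005,0,0,0,-0.5,0],[-0.045,0.0005,0,0,0,-0.5,0],[-0.045,0.0005,0,0,0,-0.5,0],[-0.045,0.0005,0,0,0,-0.4,0],[-0.045,0.0005,0,0,0,0,0],[-0.045,0.0005,0,0,0,0,0],[-0.045,0.0005,0.0,0,0,0,0],[-0.045,0.0005,0.0,0,0,0,0],[-0.03,0.0005,0.03,0,0,0,0],[-0.018,0.0005,0.04,0,0,0,0],[0,0,0.05,0,0,0,0],[0,0,0,0,0,0,0],[0,0,0,0,0,0,0]]])

```text
t: 17.1
eef_pos: [0.5335, -0.3185, 0.2365]
tool_rot: [0.004, 0.745, 0.667, 0.0]
contact_force: [0.5, 0.1, -0.8]
gripper_width: 0.127
grasp_force: 78.8
```

Run:
```python
from h import *
togo([.524,-.317,.045],yawtilt(-6.4,0))
```

```text
t 17.1 pos [ 0.5335 -0.3185  0.2365] shift [ 0.0013 -0.0109  0.1915] turn [0.38 0.27 0.05] q [-0.18  0.5   0.86  1.73 -0.42  1.1   0.71] F [ 0.5  0.1 -0.8]
```

>>> move_arm(commands=[[[0,-0.004,0.03,0.4,0.2,0,0],[0,-0.004,0.04,0,0,0,0],[0,-0.003,0.04,0,0,0,0],[0,0,0.04,0,0,0,0],[0,0,0.02,0,0,0,0],[0,0,0.01,0,0,0,0],[0,0,0.005,0,0,0,0],[0,0,0,0,0,0,0],[0,0,0,0,0,0,0]]])

```text
t: 18.23
eef_pos: [0.5228, -0.3174, 0.0508]
tool_rot: [0.0, 0.745, 0.667, -0.001]
contact_force: [0.4, -0.1, -1.9]
gripper_width: 0.128
grasp_force: 78.6
```

Run:
```python
from h import *
togo([.524,-.317,.045],yawtilt(-6.4,0))
```

```text
t 18.225 pos [ 0.5228 -0.3174  0.0508] shift [0.0005 0.0011 0.0058] turn [-0.02  0.06  0.05] q [-0.04  0.7   0.68  1.88 -0.61  0.78  0.86] F [ 0.4 -0.1 -1.9]
```

>>> move_arm(commands=[[[0,0,0.002,0,0,0,0],[0,0,0.002,0,0,0,0],[0,0,0.001,0,0,0,0],[0,0,0,0,0,0,0],[0,0,0,0,0,0,0]]])

```text
t: 18.85
eef_pos: [0.5222, -0.317, 0.0449]
tool_rot: [-0.0, 0.745, 0.667, -0.001]
contact_force: [0.1, -0.7, -1.9]
gripper_width: 0.127
grasp_force: 78.8
```

>>> move_arm(commands=[[[0,0,0.001,0,0,0,0],[0,0,0.001,0,0,0,0],[0,0,0,0,0,0,0]]])

```text
t: 19.23
eef_pos: [0.5224, -0.317, 0.0444]
tool_rot: [-0.001, 0.745, 0.667, -0.0]
contact_force: [-4.4, 4.0, 13.8]
gripper_width: 0.128
grasp_force: 81.0
```

>>> move_arm(commands=[[[0,0,-0.001,0,0,0,0],[0,0,0,0,0,0,0.03],[0,0,0,0,0,0,0.05],[0,0,0,0,0,0,0.06],[0,0,0,0,0,0,0.06],[0,0,-0.02,0,0,0,0.06],[0,0,-0.04,0,0,0,0.06],[0,0,-0.05,0,0,0,0.06],[0,0,-0.05,0,0,0,0.06],[0,0,-0.05,0,0,0,0.06],[0,0,0,0,0,0,0.06]]])

```text
t: 20.6
eef_pos: [0.5241, -0.319, 0.2594]
tool_rot: [0.003, 0.745, 0.666, 0.001]
contact_force: [0.2, -0.2, -0.6]
gripper_width: 0.701
grasp_force: 0.0
```

Run:
```python
from h import *
togo([.573,-.04,.27],yawtilt(-8,0))
w=save('wrist','w3.png')[:,:,::-1];t=save('top','t3.png')[:,:,::-1];s=save('side','s3.png')[:,:,::-1]
im=np.zeros((600,800,3),np.uint8)
im[:300,:400]=cv2.resize(w,(400,300))
im[:300,400:800]=cv2.resize(t[165:285,200:360],(400,300))
im[300:600,:400]=cv2.resize(s[280:430,270:470],(400,300))
im[300:600,400:]=cv2.resize(s[115:265,240:440],(400,300))
cv2.imwrite('pics/c3.png',im)
```

```text
t 20.6 pos [ 0.5241 -0.319   0.2594] shift [ 0.2827  0.0175 -0.0113] turn [0.38 0.17 1.6 ] q [-0.19  0.46  0.89  1.73 -0.39  1.14  0.7 ] F [ 0.2 -0.2 -0.6]
```

View pics/c3.png

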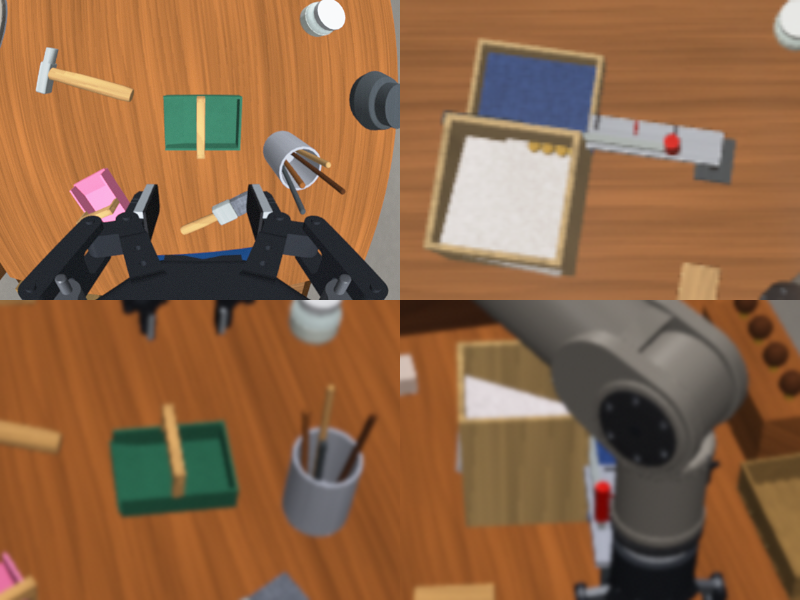

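The scoop is flat, empty, and back at its original place. All the balls sit against the shut gate, and nothing else has moved. Next, approach the knob.

>>> move_arm(commands=[[[0.03,0.002,0,0,0,0,0.06],[0.05,0.0035,0,0,0,0.8,0.06],[0.05,0.0035,0,0,0,0.8,0.06],[0.05,0.0035,0,0,0,0,0.06],[0.05,0.0035,0,0,0,0,0.06],[0.03,0.0015,0,0,0,0,0.06],[0.015,0,0,0,0,0,0.06],[0,0,0,0,0,0,0.06],[0,0,0,0,0,0,0.06]]])

```text
t: 21.88
eef_pos: [0.5746, -0.0484, 0.2537]
tool_rot: [-0.0, 0.755, 0.655, -0.001]
contact_force: [-0.3, 0.5, 0.3]
gripper_width: 0.703
grasp_force: 0.0
```

Run:
```python
from h import *
kn=H+.088*EX-.193*EY;print('knob prior',kn)
o=bot.get_obs();w=save('wrist','w4.png').astype(int)
m=((w[...,0]>120)&(w[...,1]<60)&(w[...,2]<60)).astype(np.uint8)
n,l,st,c=cv2.connectedComponentsWithStats(m)
for i in np.argsort(-st[1:,4])[:4]+1: print(st[i],c[i],whit(*c[i],.17,o))
togo([*kn,.15],yawtilt(-8,0))
```

```text
knob prior [0.56928318 0.01463103]
[284 127  32  31 749] [299.69559413 141.81441923] [0.56970487 0.02009659 0.17      ]
[323  74  22   3  66] [333.5  75. ] [0.59560314 0.05776187 0.17      ]
[317 138  16   2  32] [324.5 138.5] [0.5848452  0.01992298 0.17      ]
t 21.925 pos [ 0.5747 -0.0485  0.2538] shift [ 0.0619 -0.0141  0.1037] turn [-0.1   0.07 -0.12] q [-0.71  0.4   0.91  1.81 -0.35  1.1   0.18] F [ 0.1  0.1 -0.1]
```

View pics/w4.png

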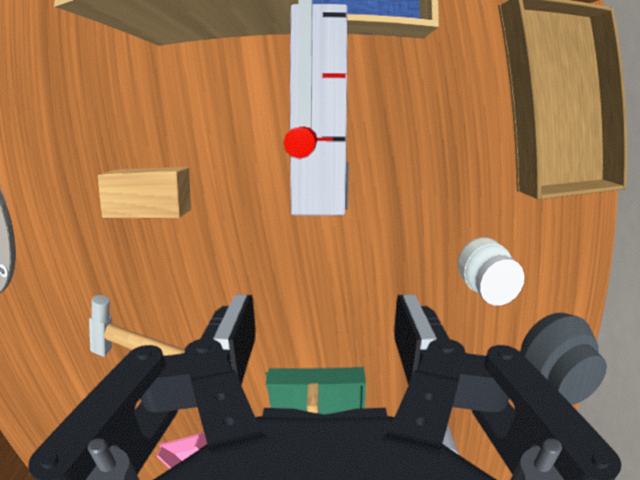

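The wrist view shows the knob top at (300,142), which puts it at about (0.570,0.018) and agrees with the prior. The pointer is on the shut mark and the red half mark is at (333,75).

>>> move_arm(commands=[[[0.03,-0.007,0,0,0,0,0.06],[0.034,-0.007,0,0,0,0,0.06],[0,0,0.03,0,0,0,0.06],[0,0,0.03,0,0,0,0.06],[0,0,0,0,0,0,0.06],[0,0,0,0,0,0,0.06]]])

```text
t: 22.68
eef_pos: [0.5706, 0.0177, 0.1949]
tool_rot: [0.0, 0.755, 0.656, -0.0]
contact_force: [0.0, -0.2, 0.7]
gripper_width: 0.701
grasp_force: 0.0
```

Run:
```python
from h import *
togo([.570,.0165,.131],yawtilt(-8,0))
```

```text
t 22.675 pos [0.5706 0.0177 0.1949] shift [-0.0012 -0.0004  0.0639] turn [-0.03  0.03 -0.05] q [-0.78  0.46  0.85  1.89 -0.41  0.98  0.11] F [ 0.  -0.2  0.7]
```

>>> move_arm(commands=[[[0,0,0.02,0,0,0,0.06],[0,0,0.02,0,0,0,0.06],[0,0,0.022,0,0,0,0.06],[0,0,0,0,0,0,0.04],[0,0,0,0,0,0,0.02],[0,0,0,0,0,0,0.01],[0,0,0,0,0,0,0.0],[0,0,0,0,0,0,0]]], squeeze=25)

```text
t: 23.68
eef_pos: [0.5685, 0.0189, 0.1321]
tool_rot: [-0.002, 0.754, 0.656, -0.001]
contact_force: [-6.2, 0.4, 1.8]
gripper_width: 0.23
grasp_force: 24.4
```

Run:
```python
from h import *
togo([.570,.0165,.131],yawtilt(-8,0))
print(bot.get_obs()['gripper_width'],bot.get_obs()['grasp_force'])
```

```text
t 23.675 pos [0.5685 0.0189 0.1321] shift [-0.0022  0.0018  0.0011] turn [-0.25  0.    0.04] q [-0.73  0.54  0.79  1.94 -0.49  0.87  0.18] F [-6.2  0.4  1.8]
0.2299850491417311 24.371674954891205
```

>>> move_arm(commands=[[[0,-0.001,0,0,0,0,0],[0,0,0,0,0,0,0],[0.003,0,0,0,0,0,0],[0.006,0,0,0,0,0,0],[0.007,0,0,0,0,0,0],[0.007,0,0,0,0,0,0],[0.007,0,0,0,0,0,0],[0.007,0,0,0,0,0,0],[0.006,0,0,0,0,0,0],[0.004,0,0,0,0,0,0],[0,0,0,0,0,0,0],[0,0,0,0,0,0,0]]], squeeze=90)

```text
t: 25.18
eef_pos: [0.5751, 0.0626, 0.1323]
tool_rot: [0.0, 0.755, 0.656, -0.002]
contact_force: [-5.1, -7.7, 5.4]
gripper_width: 0.212
grasp_force: 88.3
```

Run:
```python
from h import *
o=bot.get_obs()
print('moved',EY@(o['eef_pos'][:2]-[.5685,.0189]),EX@(o['eef_pos'][:2]-[.5685,.0189]),o['contact_force'],o['gripper_width'],o['grasp_force'])
t=save('top','t5.png')[:,:,::-1]; s=save('side','s5.png')[:,:,::-1]; w=save('wrist','w5.png')[:,:,::-1]
im=np.zeros((600,800,3),np.uint8)
im[:300,:400]=cv2.resize(w,(400,300)); im[:300,400:]=cv2.resize(t[165:285,200:360],(400,300))
im[300:600,:400]=cv2.resize(s[115:265,240:440],(400,300)); im[300:,400:]=cv2.resize(w[0:225,230:530],(400,300))
cv2.imwrite('pics/c5.png',im)
```

```text
moved 0.04422613502205538 0.00041130383019561133 [-5.06106398 -7.67567833  5.44856696] 0.21229370560053437 88.34911823272705
```

View pics/c5.png

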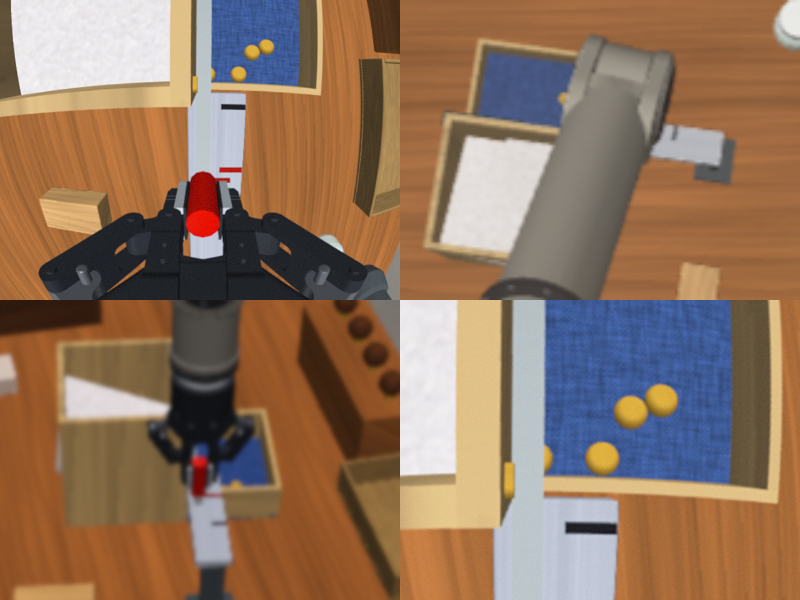

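Three balls are clearly in the tray and the fourth shows at the gate line (545,460). The pointer is a few mm short of the red mark, so I'll advance it.

>>> move_arm(commands=[[[0.003,0,0,0,0,0,0],[0.0025,0,0,0,0,0,0],[0,0,0,0,0,0,0],[0,0,0,0,0,0,0],[0,0,0,0,0,0,0],[0,0,0,0,0,0,0],[0,0,0,0,0,0,0],[0,0,0,0,0,0,0]]])

```text
t: 26.32
eef_pos: [0.5758, 0.0678, 0.1323]
tool_rot: [0.001, 0.755, 0.655, -0.002]
contact_force: [-4.6, -8.3, 6.2]
gripper_width: 0.208
grasp_force: 88.3
```

Run:
```python
from h import *
o=bot.get_obs()
print('moved',EY@(o['eef_pos'][:2]-[.5685,.0189]),o['contact_force'],o['grasp_force'])
w=save('wrist','w6.png')[:,:,::-1]; s=save('side','s6.png')[:,:,::-1]
im=np.zeros((600,800,3),np.uint8)
im[:300,:400]=cv2.resize(w[240:330,320:440],(400,300),interpolation=2); im[:300,400:]=cv2.resize(s[175:235,320:400],(400,300),interpolation=2)
im[300:,:400]=cv2.resize(w[0:225,230:530],(400,300)); im[300:,400:]=cv2.resize(w,(400,300))
cv2.imwrite('pics/c6.png',im)
```

```text
moved 0.0494111428466491 [-4.56549423 -8.291718    6.21065903] 88.29955101013184
```

View pics/c6.png

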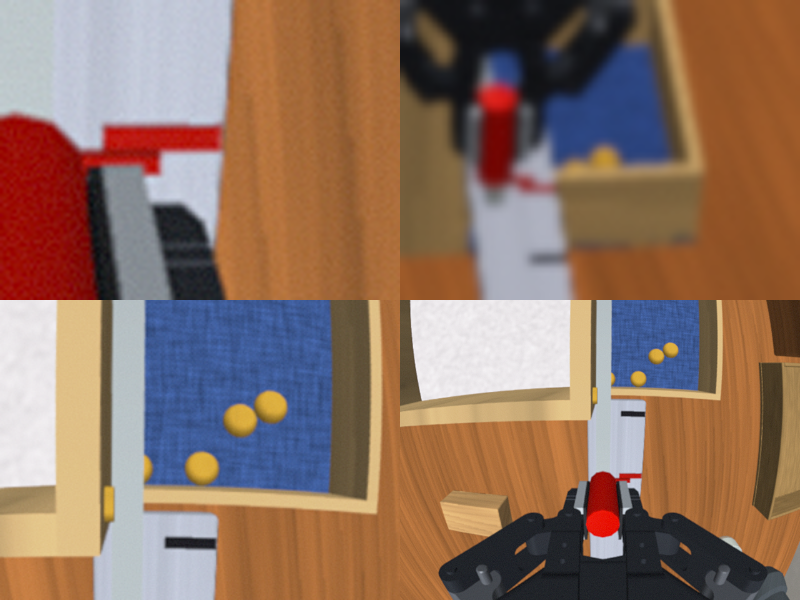

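>>> move_arm(commands=[[[0.001,0,0,0,0,0,0],[0,0,0,0,0,0,0],[0,0,0,0,0,0,0]]])

```text
t: 26.8
eef_pos: [0.576, 0.0686, 0.1323]
tool_rot: [0.001, 0.755, 0.655, -0.002]
contact_force: [-4.0, -7.2, 5.2]
gripper_width: 0.213
grasp_force: 88.3
```

Run:
```python
from h import *
o=bot.get_obs();print('moved',EY@(o['eef_pos'][:2]-[.5685,.0189]),EX@(o['eef_pos'][:2]-[.5685,.0189]),o['contact_force'])
w=save('wrist','w7.png')
hf=lambda p:np.round(np.array([EX@(p[:2]-H),EY@(p[:2]-H)])*1000)
hsv=cv2.cvtColor(w,cv2.COLOR_RGB2HSV)
m=cv2.inRange(hsv,(16,170,110),(28,255,255)); m[:, :305]=0; m[180:]=0
n,l,st,c=cv2.connectedComponentsWithStats(m)
for i in range(1,n):
    if st[i,4]>15: print(st[i],c[i].round(1),'floor',hf(whit(*c[i],.015,o)),'sill',hf(whit(*c[i],.055,o)),'right edge floor',hf(whit(st[i,0]+st[i,2],c[i][1],.015,o)),'sill',hf(whit(st[i,0]+st[i,2],c[i][1],.055,o)))
im=np.zeros((600,800,3),np.uint8);ww=w[:,:,::-1]
im[:,:]=cv2.resize(ww[60:180,290:450],(800,600),interpolation=2)
im[400:,560:]=cv2.resize(ww[235:315,330:426],(240,200),interpolation=2)
cv2.imwrite('pics/c7.png',im)
```

```text
moved 0.050304105941085614 0.0004778141228373284 [-3.95526291 -7.20686683  5.16445124]
[398  70  46  33 811] [420.9  86.2] floor [155. -32.] sill [145. -36.] right edge floor [172. -31.] sill [159. -35.]
[370 116  23  23 423] [381.  127.2] floor [127. -63.] sill [121. -62.] right edge floor [136. -62.] sill [128. -62.]
[339 119   4  18  55] [340.2 127.4] floor [ 99. -63.] sill [ 97. -63.] right edge floor [101. -63.] sill [ 99. -63.]
[308 143   7  26 171] [311.1 155.5] floor [ 78. -83.] sill [ 80. -79.] right edge floor [ 81. -83.] sill [ 82. -79.]
```

View pics/c7.png

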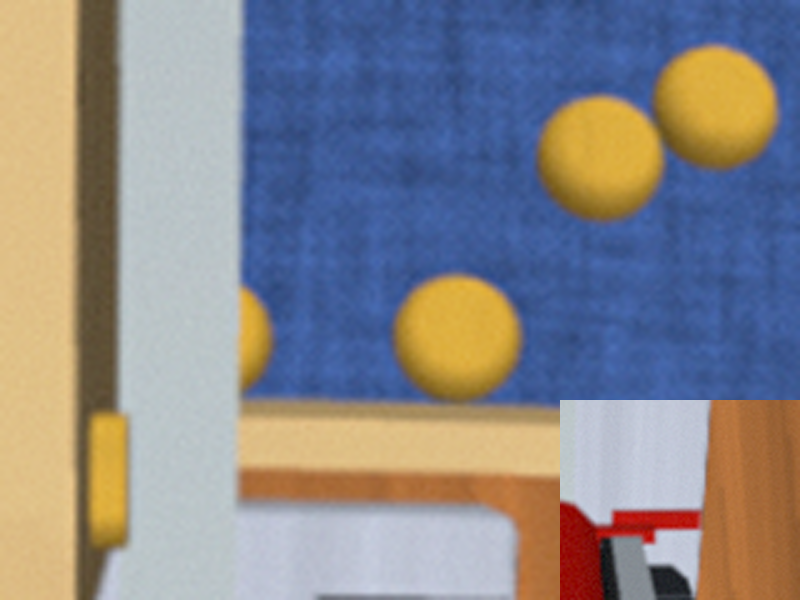

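Four balls are on the tray floor. The fourth shows as a cap with the same 62 px radius as the others, with its centre near hopper x=92. The gate has moved 50.3 mm measured from the shut grip. The remaining pointer offset of about 6 px fits parallax, because the raised pointer is seen obliquely. The grip holds at 88 N, so I'm handing in.

```bash
python3 -c "
from station import bot
print(bot.hand_in())"
```

```text
the job is handed in; nothing more can be done
None
```

The job is handed in: all four balls are in the catch tray, the empty scoop lies flat back where it started, and the fingers still hold the gate at about half travel (50.3 mm by the arm's own reading), at about 27 s of the 72 s allowed.

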